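# Bolt the lid of the specimen transport case

### The job

The specimen transport case on the bench is shut but not bolted. On its lid, press the long spring catch right down with one fingertip and keep it down while your other fingertip pushes the bolt by its upright tab until it is fully home in the keeper; then lift off so that the catch springs back up and locks the bolt. Leave the glassware and bottles standing where they are.

Things in the scene. Friction and masses are not known exactly. Their poses are not given: they have to be found in the camera images.
- case: shallow grey case with a blue lid, 220 (x) x 330 (y) x 100 mm tall, cannot be shifted; origin under its centre, z up, lid top at z = 100 mm. On the lid a 3 mm dark steel base plate (x -50..50, y -85..100 mm) carries the lock, all plain metal: the flat catch bar along y at x = -32 mm and, parallel to it at x = 28 mm, the bolt, which goes home towards the case's +y.
- keeper (a point): top centre of the keeper, the steel bridge on the case's rim that receives the bolt (case y 118..142 mm); the bolt's guide, a like bridge, is at case y 83..95 mm. Both are 28 mm wide, 23 mm high above the lid, and stand only over the bolt's path (x = 28 mm).
- catch_pad (a point): centre of the top face of the catch, a level steel bar 30 (x) x 125 (y) x 10 mm, at case x -32, y 7.5 mm. Its top is 24 mm above the lid when up, 14 mm when right down (the point moves with it). Press it anywhere; a fingertip can slide along it.
- tooth (a point): top centre of the catch's tooth, 8 mm along y (case y 31..39 mm), 5 mm thick, which sticks out from the bar's edge to case x = 10 mm, its top 6 mm below the bar's top; raised, it blocks the lug on the bolt. It moves down with the catch.
- catch (a joint): how far the catch is pressed down, m: 0 up, 0.010 right down. Its spring takes about 2 N to start, 5 N right down, and lifts it again when let go. The tooth clears the bolt from 0.005 on. Let go with the bolt part of the way, it rises only until the tooth rests under the bolt's lug.
- tab_face (a point): middle of the top edge of the face to push (it looks to the case's -y) of the bolt's upright tab: steel, 30 mm wide (case x 13..43 mm), 8 mm thick along y, from 6 to 44 mm above the lid. Behind that face is only the base plate, free for a fingertip. Moves towards the case's +y with the bolt; at joint value 0 it is at case y = -14 mm.
- lug (a point): top centre of the bolt's lug, a flat plate 5 mm thick, 37 mm along y (from the pushed face forward), reaching from the bolt to case x = -10 mm, top 18 mm above the lid. The bolt bar ahead of the tab is 14 mm wide, its top also 18 mm above the lid. Moves with the bolt.
- bolt (a joint): how far the bolt has slid towards the keeper, m: starts at 0 to 0.006 (withdrawn), stopped by the raised tooth at 0.008, fully home 0.053 to 0.056 (end stop), where the catch springs up behind the lug. Slides stiffly (about 2 N) and stays where it is left.
- vial: small amber glass vial with a black cap, 24 mm across, 48 mm tall, standing on the case's lid; a bystander; origin under its centre
- pot: small white plastic pot, 36 mm across, 40 mm tall, standing on the case's lid; a bystander; origin under its centre
- beaker: empty glass beaker, 66 mm across, 85 mm tall, on the bench at the case's right side; a bystander; origin under its centre
- rack: white test-tube rack with capped tubes, 70 x 160 mm, 94 mm tall, on the bench at the case's left side; a bystander; origin under its centre
- reagent: amber reagent bottle, 52 mm across, 92 mm tall, on the bench behind the case; a bystander; origin under its centre
- reagent2: white reagent bottle, 48 mm across, 75 mm tall, on the bench behind the case; a bystander; origin under its centre
- dish: clear flat dish, 90 mm across, 14 mm tall, on the bench near the case's right front corner; a bystander; origin under its centre

How it is judged:
On the way, in this order (a step that is already met when the one before it is completed fails the run):
1. the catch is held down by a finger, at least 7 mm, with the bolt still withdrawn (value of joint catch above 0.007 m and contact force between the fingers and catch above 1 N and value of joint bolt below 0.015 m), for 0.1 s.
2. the fingers push the bolt along while they hold the catch down (value of joint catch above 0.007 m and contact force between the fingers and catch above 0.5 N and contact force between the fingers and bolt above 0.3 N and value of joint bolt between 0.018 and 0.048 m), for 0.05 s.
3. the bolt is home with the catch still held down (value of joint catch above 0.006 m and contact force between the fingers and catch above 0.5 N and value of joint bolt above 0.052 m), for 0.1 s.
At the end, for the whole second after the job is handed in: the bolt is at rest at least 52 mm along (fully home), the catch is back up to within 1.5 mm, and every bystander stands upright within 20 mm of where it was (value of joint bolt above 0.052 m and value of joint catch below 0.0015 m and velocity of joint bolt between -0.005 and 0.005 m/s and distance of each of vial, pot, beaker, rack, reagent, reagent2, dish from where it was at the start of the episode below 0.02 m and angle between each of vial, pot, beaker, rack, reagent, reagent2, dish's own z axis and vertical below 0.2 rad); the robot touches nothing.
It fails at once if the catch is let up (pressed less than 6 mm) while the bolt is part of the way along (14 to 48 mm) (value of joint bolt between 0.014 and 0.048 m and value of joint catch below 0.006 m).
It fails at once if a bystander is shifted or lifted more than 20 mm, or tipped (distance of any of vial, pot, beaker, rack, reagent, reagent2, dish from where it was at the start of the episode above 0.02 m or angle between any of vial, pot, beaker, rack, reagent, reagent2, dish's own z axis and vertical above 0.35 rad).
It also fails if it takes over 35 s, if anything falls off the work surface, if the arm or the gripper's body presses on something with over 40 N, if the wrist force passes 120 N, or if a joint passes its speed limit or range.

### The arm

A 6-joint arm with a two-finger parallel gripper is mounted at the origin on the work surface. World frame = base frame: x ahead of the robot, y to its left, z up, the work surface at z = 0. Lengths are in m, angles in rad, forces in N, time in s.
With the tool pointing down it reaches from about 0.3 to 0.775 m from the base axis. Payload 14.6 kg.
Tool frame: the origin (TCP) lies at the very end of the fingers, on their centre line; the grasp point (between the pads) lies 19 mm behind it; z points along the fingers, x is the direction in which the jaws open and shut, and the axes are right-handed (so a half turn about z gives the same grasp; the last joint's range is limited). The gripper opens to 94 mm and grips with 3 to 60 N. Pads are 16 mm wide; open, the fingers measure 119 mm over their backs; the gripper's body (75 mm by 177 mm) begins 78 mm behind the grasp point.
Start: joints at [-1.207, 0.3, 1.521, -0, 1.321, -0.067], TCP at [0.23, -0.5, 0.205] pointing down, gripper open.
Joint ranges: [-3.03, 3.03], [-0.79, 2.21], [0.23, 2.52], [-1.04, 4.18], [0, 3.07], [-2.55, 2.55]. Speed limits (rad/s): [2.22, 2.22, 2.57, 3.14, 3.14, 3.14].

### API

Orientations are given as [roll, pitch, yaw] about the fixed x, y, z axes, in that order (R = Rz(yaw) Ry(pitch) Rx(roll)).
In Python, from station import ctrl gives the robot as it stands.
- The arm moves only by the shell command python3 -m inch 'ROWS' [FORCE]. ROWS is JSON, one flat list of numbers, 7 for each row, row after row: the shift along the tool's x, y, z in cm, then the turn, a rotation vector about the tool's x, y, z in rad, then the opening, from 0 (shut) to 1 (fully open). In form: [tx, ty, tz, wx, wy, wz, claw, tx, ty, tz, wx, wy, wz, claw, ...]. A call has 1 to 20 rows; each row shifts and turns the commanded pose from where the row before left it, along the tool's axes as they then stand; what a row does not reach is not made up. A row lasts 1/8 s, in which the tool goes at most 62.5 mm and 10.7 degrees, less where a joint would pass 70% of its speed; a pose out of reach is approached as far as the arm can. A call is refused whole if a number of a shift passes 6.25 or a number of a turn 0.188, either way. A call with a gripper value outside its range is refused whole. The fingers move at their own pace and stop on an object; FORCE is the grip in N (left out, the last holds). Time passes only in rows, so rows that do not move let the fingers close. It gives the time, the measured TCP pose, the force and the opening at its end, in the units of the state.
- ctrl.get_obs(): the state, without advancing time (a new reading comes with each control period).
- ctrl.camera(name): name is "side" or "top" or "wrist"; returns (picture, depth): 400x640x3 uint8, red, green, blue; 400x640 float32, m along the optical axis (not along the pixel's ray), 0 where there is no reading.
- ctrl.camera_params(name): a dict with "vertical_fov" (degrees; the focal length in pixels is half the picture's height over the tangent of half this angle, whatever the lens; pixels are square), "cx", "cy" (the principal point, pixels), "camera_from_world" (4x4, takes a point from world to camera coordinates); the wrist camera has in their place "mount" (4x4, takes a point from camera to tool coordinates, whose origin is the TCP and whose axes are the tool frame's). Camera axes: x right, y down, z forward; pixel columns grow to the right and rows downward; lengths in m; the calibration is good to about 2 mm. A picture is of the moment at which its call begins: read the wrist's pose just before it. camera_params takes no time and is no camera call.
- ctrl.hand_in(): hands the job in, once; it reports no verdict.
Trained networks look in the newest picture that a camera, given by its name, has taken for a name from the list of things; names that differ only in an ending like _2 or _b are one class to them, and where a whole thing is asked for, a point or a joint stands for the part that bears it (a point fixed in the world has none). Each returns a list of dicts, best first, with "score" (0 to 1); they miss things now and then, are a little off and sometimes report something else, mostly with a low value. They report only what shows in the picture. A call takes as long as a camera call.
- ctrl.spot_in(camera, label): "bbox" ([centre column, centre row, width, height] in pixels, round what is visible of it).
- ctrl.place_of(camera, label): "centre" ([column, row] in pixels: a listed point, or the origin of a listed thing).
The state is a dict: "time_s": time; "qpos": joint angles; "joint_vel": joint speeds; "tau": joint torques, N m; "ee_pos": TCP position; "eef_rot": TCP orientation; "force": force on the tool from outside, world axes, zero at the start; "moment": the same for the moment, N m; "grip_width": finger opening in m.
Only numpy, scipy, OpenCV 4.12 (cv2) and the standard library are available. Lean on these libraries where they do the work, as an engineer would, in place of code of your own. Each camera call takes 0.05 s, during which the arm holds its last target. There are 200 camera calls.

## Working session

There is one attempt and no reset: what is moved stays moved. The work goes in short steps, Python scripts to look and compute and a shell command to move; the robot and the scene stay as the last step left them, time stands still between calls to the robot, and variables do not carry over. Pictures are saved under pics/ and viewed, about 8 in all and at most 12, crops included, and the job is handed in when it is done.

```bash
mkdir -p pics; cat > h.py <<'E'
from station import ctrl
import numpy as np, cv2
from scipy.spatial.transform import Rotation as R
def cam(name):
    o=ctrl.get_obs(); im,d=ctrl.camera(name); p=ctrl.camera_params(name)
    f=200/np.tan(np.radians(p['vertical_fov'])/2)
    if 'mount' in p:
        T=np.eye(4);T[:3,:3]=R.from_euler('xyz',o['eef_rot']).as_matrix();T[:3,3]=o['ee_pos'];W=T@np.array(p['mount'])
    else: W=np.linalg.inv(np.array(p['camera_from_world']))
    return im,d,f,p['cx'],p['cy'],W
def ray(c,u,v):
    im,d,f,cx,cy,W=c; r=W[:3,:3]@np.array([(u-cx)/f,(v-cy)/f,1]); return W[:3,3],r
def atz(c,u,v,z):
    o,r=ray(c,u,v); return o+r*(z-o[2])/r[2]
def dep(c,u,v):
    o,r=ray(c,u,v); return o+r*c[1][int(round(v)),int(round(u))]
E
python3 - <<'E'
from h import *
print(ctrl.get_obs())
for n in ['top','side']:
    c=cam(n); cv2.imwrite(f'pics/{n}0.png',c[0][...,::-1]); print(n,c[2:5],c[5].round(3).tolist())
    for l in ['case','keeper','catch_pad','tooth','tab_face','lug','vial','pot','beaker','rack','reagent','reagent2','dish']:
        for r in ctrl.place_of(n,l)[:2]:
            u,v=r['centre']; 
            if r['score']>.2: print(l,round(r['score'],2),np.round([u,v]),dep(c,min(u,639),min(v,399)).round(3) if 0<=u<639 and 0<=v<399 else '')
print(ctrl.camera_params('wrist'))
E
```

```text
{'time_s': 0.0, 'qpos': array([-1.20661229e+00,  3.00480514e-01,  1.52159165e+00,  2.86792217e-05,
        1.32069008e+00, -6.66335214e-02]), 'joint_vel': array([-0.00185389, -0.00013696, -0.00045264, -0.00185395, -0.00020257,
       -0.00056144]), 'tau': array([-6.27059180e-04, -5.31805551e+01, -3.52735162e+01,  7.08354707e-02,
        2.44275777e-02, -1.38765149e-04]), 'ee_pos': array([ 0.22958056, -0.49950154,  0.20487669]), 'eef_rot': array([-3.14148706e+00,  1.16514858e-03, -1.13998583e+00]), 'force': array([-0.64512013,  0.73148823,  0.45627096]), 'moment': array([ 0.0553696 , -0.00084762, -0.01754788]), 'grip_width': 0.09413366135100662}
top (np.float64(416.6589858824856), 318.592656127805, 198.11671991290507) [[-0.013, -0.988, 0.154, 0.389], [-1.0, 0.013, -0.002, 0.048], [-0.0, -0.154, -0.988, 1.235], [0.0, 0.0, 0.0, 1.0]]
case 0.85 [304. 217.] [0.512 0.088 0.106]
case 0.45 [390. 215.] [ 0.526 -0.164  0.011]
keeper 0.58 [252. 219.] [0.507 0.225 0.121]
catch_pad 0.65 [303. 225.] [0.489 0.089 0.126]
tooth 0.73 [216. 240.] [0.456 0.338 0.056]
tooth 0.66 [289. 217.] [0.511 0.127 
[... 1398 characters left out ...]
42 [319. 180.] [0.626 0.019 0.117]
reagent 0.87 [274. 212.] [0.717 0.093 0.041]
reagent 0.56 [277. 270.] [0.642 0.239 0.038]
reagent2 0.87 [274. 212.] [0.717 0.093 0.041]
reagent2 0.56 [277. 270.] [0.642 0.239 0.038]
dish 0.71 [376. 172.] [ 0.505 -0.04   0.134]
{'vertical_fov': 62.80021692949213, 'cx': 316.95644774407725, 'cy': 202.92341718880357, 'mount': array([[ 9.99999992e-01, -1.20672611e-04,  2.76648187e-05,
        -9.14520667e-04],
       [ 1.08984778e-04,  9.64056636e-01,  2.65696800e-01,
        -7.73240092e-02],
       [-5.87327787e-05, -2.65696795e-01,  9.64056642e-01,
        -1.79554830e-01],
       [ 0.00000000e+00,  0.00000000e+00,  0.00000000e+00,
         1.00000000e+00]])}
```

```bash
python3 - <<'E'
import cv2,numpy as np
a=cv2.imread('pics/top0.png')[130:290,190:430]; b=cv2.imread('pics/side0.png')[120:320,240:440]
a=cv2.resize(a,(0,0),fx=3.3,fy=3.3,interpolation=3); cv2.imwrite('pics/a.png',a); cv2.imwrite('pics/b.png',cv2.resize(b,(600,600),interpolation=3))
E
```

```text
(no output)
```

View pics/a.png

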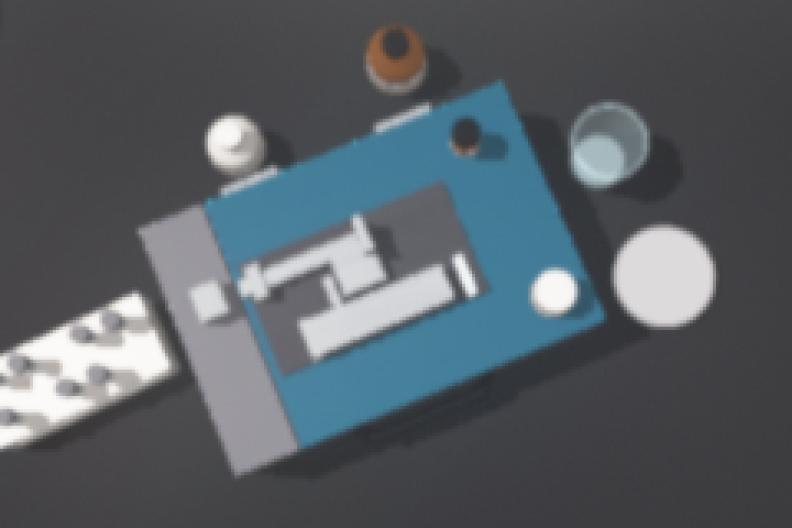

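View pics/b.png

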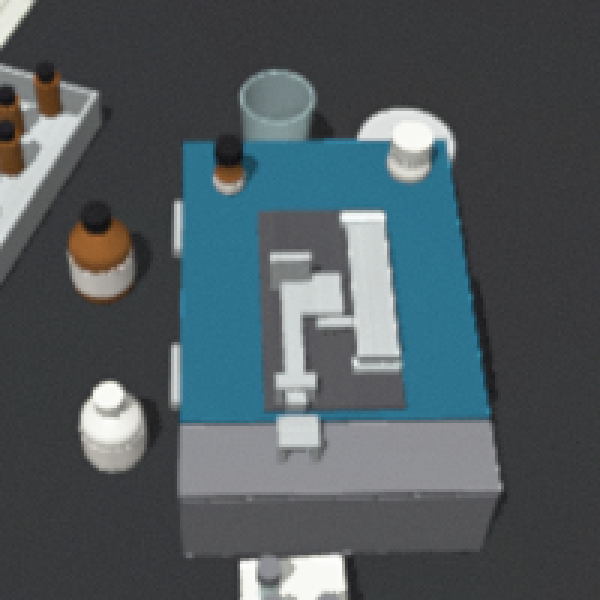

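The pictures show the case yawed about 20° anticlockwise (keeper at top-crop (208,300), tab at (362,235), catch bar from (305,345) to (450,285)). The vial and the pot stand on the −y end of the lid, clear of the lock.

```bash
cat >> h.py <<'E'
def tool_rows(target,yaw):
    o=ctrl.get_obs(); Rt=R.from_euler('xyz',o['eef_rot'])
    d=Rt.inv().apply(np.array(target)-o['ee_pos'])*100
    w=(Rt.inv()*R.from_euler('xyz',[np.pi,0,yaw])).as_rotvec()
    return d.round(2),w.round(4)
def fit(model,world):
    m,w=np.array(model,float),np.array(world)[:,:2]; a,b=m-m.mean(0),w-w.mean(0)
    th=np.arctan2((a[:,0]*b[:,1]-a[:,1]*b[:,0]).sum(),(a*b).sum())
    r=np.array([[np.cos(th),-np.sin(th)],[np.sin(th),np.cos(th)]]); t=w.mean(0)-r@m.mean(0)
    return th,t,(w-(m@r.T+t))*1000
E
python3 - <<'E'
from h import *
c=cam('top')
px=[(505,82),(607,318),(235,475),(138,230)]
P=[atz(c,u/3.3+190,v/3.3+130,.1) for u,v in px]
th,t,e=fit([(.11,-.165),(-.11,-.165),(-.11,.165),(.11,.165)],P); print(np.degrees(th),t,e.round(1))
r=np.array([[np.cos(th),-np.sin(th)],[np.sin(th),np.cos(th)]])
p=r@[-.002,-.03]+t; print(p,tool_rows([*p,.27],th))
E
```

```text
21.888113975667302 [0.52433018 0.089773  ] [[-1.  -1.8]
 [ 1.5  0.3]
 [ 0.7  0.4]
 [-1.2  1.1]]
[0.53365821 0.06119   ] (array([-38.27, -51.05,  -6.45]), array([-1.000e-04,  0.000e+00, -1.522e+00]))
```

```bash
python3 -m inch '[-2.73,-3.65,-0.46,0,0,0,0.51,-2.73,-3.65,-0.46,0,0,0,0.51,-2.73,-3.65,-0.46,0,0,0,0.51,-2.73,-3.65,-0.46,0,0,0,0.51,-2.73,-3.65,-0.46,0,0,0,0.51,-2.73,-3.65,-0.46,0,0,0,0.51,-2.73,-3.65,-0.46,0,0,0,0.51,-2.73,-3.65,-0.46,0,0,0,0.51,-2.73,-3.65,-0.46,0,0,0,0.51,-2.73,-3.65,-0.46,0,0,0,0.51,-2.73,-3.65,-0.46,0,0,0,0.51,-2.73,-3.65,-0.46,0,0,0,0.51,-2.73,-3.65,-0.46,0,0,0,0.51,-2.73,-3.65,-0.46,0,0,0,0.51]'
python3 -m inch '[0,0,0,0,0,-0.169,0.51,0,0,0,0,0,-0.169,0.51,0,0,0,0,0,-0.169,0.51,0,0,0,0,0,-0.169,0.51,0,0,0,0,0,-0.169,0.51,0,0,0,0,0,-0.169,0.51,0,0,0,0,0,-0.169,0.51,0,0,0,0,0,-0.169,0.51,0,0,0,0,0,-0.169,0.51,0,0,0,0,0,0,0.51]'
python3 - <<'E'
from h import *
c=cam('wrist'); cv2.imwrite('pics/w1.png',c[0][...,::-1])
print(ctrl.get_obs()['grip_width'])
for l,z in [('keeper',.123),('catch_pad',.124),('tooth',.118),('tab_face',.144),('lug',.118)]:
    for r in ctrl.place_of('wrist',l)[:2]:
        u,v=r['centre']; print(l,round(r['score'],2),np.round([u,v]),atz(c,u,v,z).round(4),dep(c,u,v).round(3) if 0<=u<639 and 0<=v<399 else '')
E
```

```text
time_s: 3.2
ee_pos: [0.5349, 0.0624, 0.2701]
eef_rot: [-3.141, -0.0, -1.14]
force: [0.2, -0.7, 0.8]
grip_width: 0.0479
time_s: 4.45
ee_pos: [0.5344, 0.0609, 0.2699]
eef_rot: [-3.142, -0.0, 0.38]
force: [-0.1, -0.3, -0.2]
grip_width: 0.0478
0.04839113920453633
keeper 0.74 [353.  13.] [0.5034 0.225  0.123 ] [0.503 0.225 0.122]
catch_pad 0.96 [288. 150.] [0.4919 0.09   0.124 ] [0.492 0.09  0.125]
catch_pad 0.63 [263. 304.] [ 0.5262 -0.0822  0.124 ] [0.514 0.048 0.32 ]
tooth 0.81 [317. 125.] [0.5101 0.1227 0.118 ] [0.51  0.123 0.117]
tooth 0.65 [444. 214.] [0.6688 0.0873 0.118 ] [0.703 0.078 0.048]
tab_face 0.82 [352. 175.] [0.5575 0.0928 0.144 ] [0.564 0.087 0.104]
lug 0.97 [325. 150.] [0.5261 0.1032 0.118 ] [0.526 0.103 0.119]
lug 0.44 [352. 174.] [0.5605 0.0909 0.118 ] [0.563 0.089 0.102]
```

View pics/w1.png

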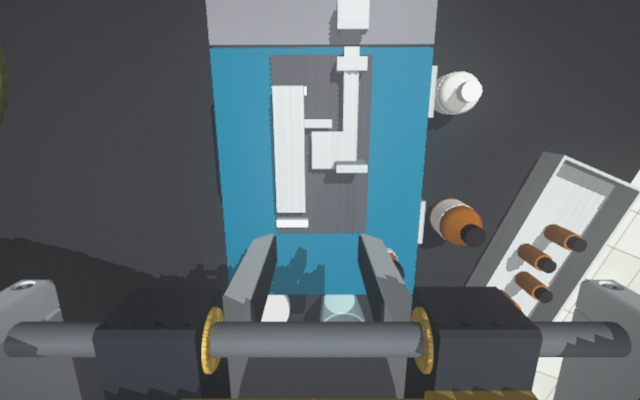

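The wrist view is square to the case: catch bar columns 275–305, rows 87–212; tab about (352,168); keeper (352,13). I'll fit the pose from these points.

```bash
python3 - <<'E'
from h import *
c=cam('wrist')
W=[[.5034,.2250],[.4919,.09],[.5101,.1227]]
th,t,e=fit([(.028,.130),(-.032,.0075),(-.0035,.035)],W); print('net',np.degrees(th),t,e.round(1))
# plate corners z=.103 by eye
P=[atz(c,u,v,.103) for u,v in [(272,55),(370,56),(367,234)]]
print('plate',fit([(-.05,.1),(.05,.1),(.05,-.085)],P))
# bar corners z .124, tooth
r=np.array([[np.cos(th),-np.sin(th)],[np.sin(th),np.cos(th)]])
B=[atz(c,u,v,.124) for u,v in [(273,86),(304,86),(275.5,212),(305.5,212)]]
print('bar',fit([(-.047,.07),(-.017,.07),(-.047,-.055),(-.017,-.055)],B))
inv=lambda p:(np.array(p[:2])-t)@r*1000
print('tab',inv([.5575,.0928]),'lug',inv([.5261,.1032]))
# tab top edges: height map around tab in case frame
pts=[]
for v in range(150,200):
  for u in range(330,375):
    q=dep(c,u,v)
    if .135<q[2]<.152: pts.append([*inv(q),q[2]*1000])
pts=np.array(pts); print(len(pts), pts.min(0) if len(pts) else '', pts.max(0) if len(pts) else '')
p=r@[-.002,-.030]+t; print(p,tool_rows([*p,.135],th))
E
```

```text
net 21.309350059235854 [0.52502477 0.09323967] [[-0.5  0.5]
 [-0.6  1.4]
 [ 1.1 -1.9]]
plate (np.float64(0.387099227934002), array([0.5273531 , 0.09215725]), array([[ 1.31961062,  1.75890851],
       [-2.11170658, -1.43480792],
       [ 0.79209596, -0.32410059]]))
bar (np.float64(0.37328672265285995), array([0.52675318, 0.09318299]), array([[ 0.74736936, -0.5867925 ],
       [-0.17242099, -0.76357413],
       [-0.78566384,  0.37980116],
       [ 0.21071546,  0.97056547]]))
tab [ 30.09518535 -12.21121784] lug [4.62133653 8.88861691]
317 [ 13.71745693  -9.28665224 136.93226604] [ 43.60307284  -1.09697539 146.57573949]
[0.5340636  0.06456391] (array([ 0.11, -0.35, 13.48]), array([-0.    ,  0.    ,  0.0078]))
```

```bash
python3 -m inch '[0.2,-0.28,1.8,0,0,0,0.51,0,0,1.8,0,0,0,0.51,0,0,1.8,0,0,0,0.51,0,0,1.8,0,0,0,0.51,0,0,1.8,0,0,0,0.51,0,0,1.8,0,0,0,0.51,0,0,1.8,0,0,0,0.51,0,0,1.3,0,0,0,0.51,0,0,0,0,0,0,0.51]'
python3 - <<'E'
from h import *
o=ctrl.get_obs();print(o['ee_pos'],o['force'])
c=cam('wrist'); d=cam('side')
cv2.imwrite('pics/w2.png',np.vstack([c[0][60:330,150:550],cv2.resize(d[0][150:290,270:430],(400,350),interpolation=2)])[...,::-1])
E
```

```text
time_s: 5.92
ee_pos: [0.5349, 0.0642, 0.1302]
eef_rot: [-3.141, 0.001, 0.381]
force: [-0.4, 0.0, -0.8]
grip_width: 0.0481
[0.53488706 0.06424976 0.13021408] [-0.36944053  0.04266789 -0.75837982]
```

View pics/w2.png

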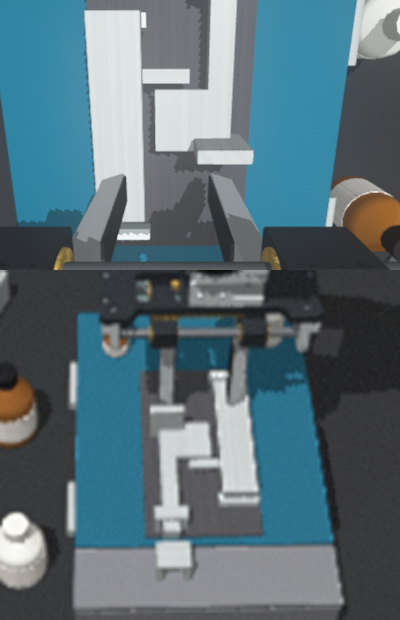

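The left finger is over the bar and the right one is behind the tab with a gap. Pressing down now.

```bash
python3 -m inch '[0,0,0.3,0,0,0,0.51,0,0,0.3,0,0,0,0.51,0,0,0.3,0,0,0,0.51,0,0,0.3,0,0,0,0.51,0,0,0.2,0,0,0,0.51,0,0,0.1,0,0,0,0.51,0,0,0,0,0,0,0.51,0,0,0,0,0,0,0.51]'
```

```text
time_s: 7.02
ee_pos: [0.5353, 0.0643, 0.116]
eef_rot: [3.142, -0.0, 0.381]
force: [0.2, -0.2, 3.7]
grip_width: 0.0479
```

```bash
python3 -m inch '[0,0,0.1,0,0,0,0.51,0,0,0.1,0,0,0,0.51,0,0,0,0,0,0,0.51,0,0,0,0,0,0,0.51]'; python3 -m inch '[0,0,0.1,0,0,0,0.51,0,0,0,0,0,0,0.51,0,0,0,0,0,0,0.51]'
```

```text
time_s: 7.52
ee_pos: [0.5353, 0.0643, 0.1141]
eef_rot: [3.141, -0.0, 0.381]
force: [0.0, 0.5, 6.3]
grip_width: 0.0481
time_s: 7.9
ee_pos: [0.5354, 0.0643, 0.1138]
eef_rot: [3.141, -0.001, 0.381]
force: [-2.0, 0.6, 14.1]
grip_width: 0.0481
```

```bash
python3 -m inch '[0,-0.4,0,0,0,0,0.51,0,-0.4,0,0,0,0,0.51,0,-0.4,0,0,0,0,0.51,0,-0.4,0,0,0,0,0.51,0,-0.4,0,0,0,0,0.51,0,-0.4,0,0,0,0,0.51,0,-0.4,0,0,0,0,0.51]'
```

```text
time_s: 8.78
ee_pos: [0.5261, 0.0889, 0.1141]
eef_rot: [3.138, -0.003, 0.381]
force: [4.7, -10.6, 11.9]
grip_width: 0.0478
```

```bash
python3 -m inch '[0,-0.4,0,0,0,0,0.51,0,-0.4,0,0,0,0,0.51,0,-0.4,0,0,0,0,0.51,0,-0.4,0,0,0,0,0.51,0,-0.4,0,0,0,0,0.51,0,-0.4,0,0,0,0,0.51,0,-0.4,0,0,0,0,0.51]'
python3 - <<'E'
from h import *
t=np.array([.5263,.0929]);th=.376
r=np.array([[np.cos(th),-np.sin(th)],[np.sin(th),np.cos(th)]])
o=ctrl.get_obs();p=(o['ee_pos'][:2]-t)@r*1000;print('case xy',p,'bolt est',p[1]+8+14,'case-force',o['force'][:2]@r,o['force'][2])
c=cam('wrist'); cv2.imwrite('pics/w3.png',c[0][...,::-1])
E
```

```text
time_s: 9.65
ee_pos: [0.5156, 0.1149, 0.1141]
eef_rot: [3.138, -0.002, 0.381]
force: [3.9, -11.6, 12.0]
grip_width: 0.048
case xy [-1.82475007 24.39284587] bolt est 46.39284587149045 case-force [ -0.64846446 -12.17527014] 11.951874136598041
```

View pics/w3.png

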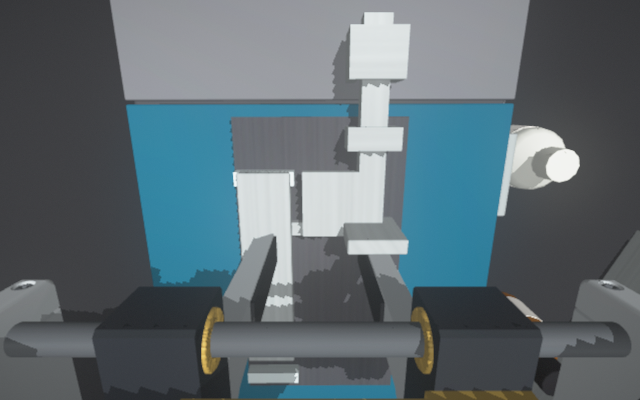

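The bolt is through the keeper (tip at (378,18)) and the lug is almost past the tooth at (297,230). I'll keep going to the end stop.

```bash
python3 -m inch '[0,-0.3,0,0,0,0,0.51,0,-0.3,0,0,0,0,0.51,0,-0.2,0,0,0,0,0.51,0,0,0,0,0,0,0.51]'; python3 -m inch '[0,-0.15,0,0,0,0,0.51,0,0,0,0,0,0,0.51]'
```

```text
time_s: 10.2
ee_pos: [0.5127, 0.1222, 0.1141]
eef_rot: [3.138, -0.002, 0.381]
force: [3.7, -12.3, 13.0]
grip_width: 0.0479
time_s: 10.45
ee_pos: [0.5126, 0.1225, 0.1141]
eef_rot: [3.136, -0.003, 0.38]
force: [7.3, -20.5, 11.3]
grip_width: 0.0478
```

```bash
python3 -m inch '[0,0,0,0,0,0,0.51,0,0,0,0,0,0,0.51,0,0.15,0,0,0,0,0.51,0,0,-0.5,0,0,0,0.51,0,0,-0.7,0,0,0,0.51,0,0.2,-1.5,0,0,0,0.51,0,0,-2.5,0,0,0,0.51,0,0,-3.5,0,0,0,0.51,0,0,-3.5,0,0,0,0.51,0,0,0,0,0,0,0.51]'
python3 - <<'E'
from h import *
t=np.array([.5263,.0929]);th=.376
r=np.array([[np.cos(th),-np.sin(th)],[np.sin(th),np.cos(th)]])
c=cam('wrist'); cv2.imwrite('pics/w4.png',c[0][...,::-1])
for l,z in [('catch_pad',.124),('tooth',.118),('tab_face',.144),('lug',.118),('keeper',.123)]:
    for q in ctrl.place_of('wrist',l)[:1]:
        u,v=q['centre']; p=atz(c,u,v,z); print(l,round(q['score'],2),((p[:2]-t)@r*1000).round(1),dep(c,u,v)[2].round(4))
E
```

```text
time_s: 11.7
ee_pos: [0.5128, 0.1221, 0.2373]
eef_rot: [3.141, -0.004, 0.381]
force: [0.3, -0.3, -0.1]
grip_width: 0.0481
catch_pad 0.67 [-35.3   9.5] 0.1246
tooth 0.82 [-5.4 37.1] 0.118
tab_face 0.72 [27.4 44.3] 0.1433
lug 0.98 [ 3.9 60.9] 0.1175
keeper 0.85 [ 27.7 131.9] 0.123
```

View pics/w4.png

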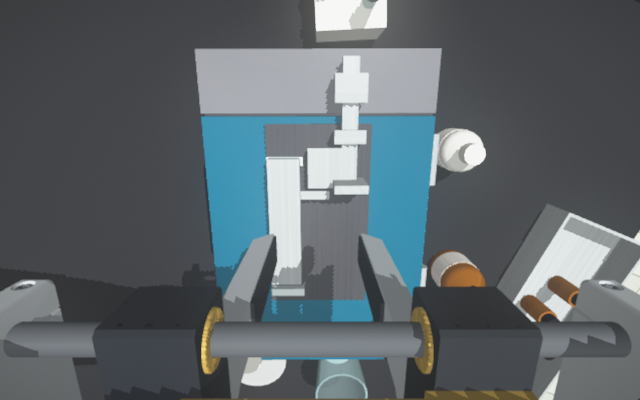

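Catch top reads 124.6 mm and the tooth 118 mm, so the catch is fully up with the tooth behind the lug. The tab face is at case y of about 42–44 mm, which puts the bolt at about 56 mm, its end stop.

```bash
python3 -c "
from station import ctrl
print(ctrl.hand_in())"
```

```text
the job is handed in; nothing more can be done
None
```

The bolt is home and locked by the catch, and I handed the job in at about 12 s of robot time; the hand-in gave no verdict.

- **What I did:** One finger pressed the catch to its stop with about 14 N. The other finger pushed the tab about 56 mm, to the bolt's end stop, where the push force jumped from about 12 to 20 N. I held there about half a second, backed off slightly and lifted straight up.
- **Last checks:** The catch top was at 124.6 mm (nominal 124 mm when up), and the tooth was at 118 mm, behind the lug. The tab face was at case y of about 42–44 mm, so the bolt is about 56 mm along. The robot was clear, at about 0 N.
- **Disagreements:** The wrist-camera points ran about 2 mm high along the case's y axis, within calibration.
- **Not checked:** I did not measure the bystanders again. No gripper path came near them, and those visible in the last picture were standing. The vial and pot were mostly hidden in that picture.

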